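# Find the rocking corner of a jig plate and press its shim flat

### The job

The square jig plate on the blue base rocks: press its corners one after another with the fingertips until you find the one that goes down under the finger, then press the brass shim leaf that is hinged beside that corner fully flat. Leave the other three shims up, do not grasp or lift anything, leave the wheel hub lying on the plate as it is and the things around undisturbed, and finish clear of everything.

Things in the scene. Friction and masses are not known exactly. Their poses are not given: they have to be found in the camera images.
- jig_base: blue cast base of the jig, bolted to the worktop, 240 x 150 x 12 mm; origin at the centre of its underside on the worktop, x along its long side, z up. Beside the jig plate it carries four dark carrier bars, one running under each corner of the plate, each with a hinged brass shim leaf; all four look alike
- plate_top (a point): centre of the upper face of the square aluminium jig plate, 120 x 120 x 12 mm, sides along the base's x and y, at y = -10 mm of the base, 36 mm above the worktop. It can tilt a little on a hidden pivot under its centre; under one of its corners, drawn afresh each time, there is a gap, so that this corner rocks
- corner_1 (a point): dark round mark (13 mm across) on the plate's top at its (+x, -y) corner, 46 mm from the plate's centre along each base axis, 36 mm above the worktop: the place to press that corner. If this is the corner that rocks, the mark sinks about 3.5 mm under 5 to 6 N and springs back when let go; at a sound corner it gives less than 1 mm
- corner_2 (a point): dark round mark (13 mm across) on the plate's top at its (-x, -y) corner, 46 mm from the plate's centre along each base axis, 36 mm above the worktop: the place to press that corner. If this is the corner that rocks, the mark sinks about 3.5 mm under 5 to 6 N and springs back when let go; at a sound corner it gives less than 1 mm
- corner_3 (a point): dark round mark (13 mm across) on the plate's top at its (+x, +y) corner, 46 mm from the plate's centre along each base axis, 36 mm above the worktop: the place to press that corner. If this is the corner that rocks, the mark sinks about 3.5 mm under 5 to 6 N and springs back when let go; at a sound corner it gives less than 1 mm
- corner_4 (a point): dark round mark (13 mm across) on the plate's top at its (-x, +y) corner, 46 mm from the plate's centre along each base axis, 36 mm above the worktop: the place to press that corner. If this is the corner that rocks, the mark sinks about 3.5 mm under 5 to 6 N and springs back when let go; at a sound corner it gives less than 1 mm
- shim_pad_1 (a point): press place of the shim leaf of corner_1, 28 mm from its hinge on the upper face of the raised leaf, 38 mm above the worktop (leaf may start up to 3 mm lower); fixed to the base. Leaf: brass, 20 x 38 x 3 mm, 26 mm out from the plate's edge, hinged level with corner_1, rising to the base's +y. Pressed flat, its top is 22 mm above the worktop and the place 7 mm farther to +y
- shim_pad_2 (a point): press place of the shim leaf of corner_2, 28 mm from its hinge on the upper face of the raised leaf, 38 mm above the worktop (leaf may start up to 3 mm lower); fixed to the base. Leaf: brass, 20 x 38 x 3 mm, 26 mm out from the plate's edge, hinged level with corner_2, rising to the base's +y. Pressed flat, its top is 22 mm above the worktop and the place 7 mm farther to +y
- shim_pad_3 (a point): press place of the shim leaf of corner_3, 28 mm from its hinge on the upper face of the raised leaf, 38 mm above the worktop (leaf may start up to 3 mm lower); fixed to the base. Leaf: brass, 20 x 38 x 3 mm, 26 mm out from the plate's edge, hinged level with corner_3, rising to the base's +y. Pressed flat, its top is 22 mm above the worktop and the place 7 mm farther to +y
- shim_pad_4 (a point): press place of the shim leaf of corner_4, 28 mm from its hinge on the upper face of the raised leaf, 38 mm above the worktop (leaf may start up to 3 mm lower); fixed to the base. Leaf: brass, 20 x 38 x 3 mm, 26 mm out from the plate's edge, hinged level with corner_4, rising to the base's +y. Pressed flat, its top is 22 mm above the worktop and the place 7 mm farther to +y
- shim_low (a joint): the shim leaf that belongs to the corner that rocks, wherever that is this time: angle in rad, 0 fully up (40 degrees), 0.7 flat on the carrier; about 3.6 N, 28 mm from the hinge, moves the leaf, and it stays where it is left; once flat it fills the gap so that the corner no longer rocks
- shim_ok1 (a joint): the shim leaf of one of the three sound corners (which of them is not told): angle in rad, 0 fully up, 0.7 flat
- shim_ok2 (a joint): the shim leaf of one of the three sound corners (which of them is not told): angle in rad, 0 fully up, 0.7 flat
- shim_ok3 (a joint): the shim leaf of one of the three sound corners (which of them is not told): angle in rad, 0 fully up, 0.7 flat
- hub: turned aluminium wheel hub, 46 mm across, 21 mm high; origin at the centre of its underside; lies on the middle of the jig plate and is to stay there, untouched
- hub_loose: turned aluminium wheel hub, 52 mm across, 19 mm high; origin at the centre of its underside; bystander on the worktop to the right
- nut: steel hexagon nut, 24 x 28 x 13 mm; origin at the centre of its underside; bystander on the worktop to the left
- step_block: black stepped packing block, 26 x 48 x 36 mm; origin at the centre of its underside; bystander to the left
- strap_clamp: black slotted strap clamp, 25 x 100 x 13 mm; origin at the centre of its underside; bystander to the right
- screwdriver: red and black screwdriver, 198 mm long, 27 mm thick; origin at the centre of its underside; bystander at the left front
- marker: white and red paint marker, 124 mm long, 14 mm thick; origin at the centre of its underside; bystander at the right front
- centre_punch: steel centre punch, 108 mm long, 12 mm thick; origin at the centre of its underside; bystander at the left front

How it is judged:
By the outcome, as a careful person would: the job done as asked, in the order asked, and still so for the second after the job is handed in, with the robot touching nothing.
It also fails if it takes over 58 s, if anything falls off the work surface, if the arm or the gripper's body presses on something with over 40 N, if the wrist force passes 120 N, or if a joint passes its speed limit or range.

### The arm

A 7-joint arm with a two-finger parallel gripper is mounted at the origin on a cart in front of the work surface, level with it; the furniture and walls round the work are solid. World frame = base frame: x ahead of the robot, y to its left, z up, the work surface at z = 0. Lengths are in m, angles in rad, forces in N, time in s.
With the tool pointing down it reaches from about 0.35 to 0.9 m from the base axis. Payload 8.1 kg.
Tool frame: the origin (TCP) lies midway between the tips of the shut fingers; the grasp point (between the pads) lies behind it (arm.tcp_to_grasp is the z of the grasp point in the tool frame, in m); z points along the fingers, y is the line along which they close (so a half turn about z gives the same grasp; the last joint's range is limited). The gripper opens to 92 mm and grips with 3 to 60 N. Pads are 19 mm wide; open, the fingers measure 130 mm over their backs; the gripper's body (75 mm by 190 mm) begins 47 mm behind the grasp point.
Start: joints at [-1.353, 0.434, 0.025, 1.573, -0.012, 1.134, -0.075], TCP at [0.197, 0.593, 0.192] pointing down, gripper open.
Joint ranges: [-2.62, 2.62], [-0.44, 2.09], [-1.27, 1.32], [0.08, 2.57], [-1.32, 4.46], [0.12, 2], [-2.74, 2.74]. Speed limits (rad/s): [2.22, 2.22, 3.01, 3.01, 3.14, 3.14, 3.14].

### API

Orientations are given as a rotation vector (axis times angle).
In Python, from cell import readout, vision, arm gives the robot as it stands.
- The arm moves only by the tool carry_out, never from a script. Its argument "increments" is one flat list of numbers, 6 for each row, row after row: the shift along the world's x, y, z in mm, then the turn, a rotation vector about the world's x, y, z in rad. In form: [tx, ty, tz, wx, wy, wz, tx, ty, tz, wx, wy, wz, ...]. A call has 1 to 20 rows; each row shifts and turns the commanded pose from where the row before left it; what a row does not reach is not made up. A row lasts 1/8 s, in which the tool goes at most 62.5 mm and 10.7 degrees, less where a joint would pass 70% of its speed; a pose out of reach is approached as far as the arm can. A call with a gripper value outside its range is refused whole. "grip" is the closure, from 0 (fully open) to 1 (shut), set as the call begins (left out, the last holds). The fingers move at their own pace and stop on an object; "newtons" is the grip in N (left out, the last holds). Time passes only in rows, so rows that do not move let the fingers close. It gives the time, the measured TCP pose, the force, the opening and the grip force at its end, in the units of the state.
- readout.observe(): the state, without advancing time (a new reading comes with each control period).
- vision.get_image(name): name is "side" or "top" or "wrist"; returns the picture (384x512x3 uint8, red, green, blue); there is no depth.
- vision.calibration(name): a dict with "fov_y" (degrees; the focal length in pixels is half the picture's height over the tangent of half this angle, whatever the lens; pixels are square), "cx", "cy" (the principal point, pixels), "pose" (4x4, takes a point from camera to world coordinates). Camera axes: x right, y up, looking along -z (the intrinsics and any distortion apply to the point x, -y, -z); pixel columns grow to the right and rows downward; lengths in m; the calibration is good to about 2 mm. A picture is of the moment at which its call begins: read the wrist's pose just before it. calibration takes no time and is no camera call; for the wrist camera it gives the pose at the moment of the call.
- arm.sign_off(): hands the job in; it is judged then, once.
The state is a dict: "clock": time; "joints": joint angles; "dq": joint speeds; "joint_efforts": joint torques, N m; "position": TCP position; "ee_rot": TCP orientation; "force": force on the tool from outside, world axes, zero at the start; "ft_torque": the same for the moment, N m; "width": opening from 0.0 (shut) to 1.0 (fully open); "gripper_force": force on a finger pad.
Only numpy, scipy, OpenCV 4.12 (cv2) and the standard library are available. Lean on these libraries where they do the work, as an engineer would, in place of code of your own. Each camera call takes 0.05 s, during which the arm holds its last target. There are 200 camera calls.

## Working session

There is one attempt and no reset: what is moved stays moved. The work goes in short steps, Python scripts to look and compute and a tool call to move; the robot and the scene stay as the last step left them, time stands still between calls to the robot, and variables do not carry over. Pictures are saved under pics/ and viewed, at most 10 in all, crops included, and the job is handed in when it is done.

Besides the shell and the picture viewer there is one more tool, called after "Call:" as name(argument=value, ...) on one line, values as JSON. carry_out: Moves the arm, as the interface text tells. Its arguments: {"type":"object","properties":{"increments":{"type":"array","items":{"type":"number"}},"grip":{"type":"number"},"newtons":{"type":"number"}},"required":["increments"]}

```bash
mkdir -p pics; python3 - <<'E'
from cell import readout, vision, arm
import cv2
s=readout.observe(); print(s['clock'],s['position'],s['ee_rot'],s['force'],s['width'],arm.tcp_to_grasp)
for n in('top','side'):
    cv2.imwrite(f'pics/{n}0.png',vision.get_image(n)[:,:,::-1]); c=vision.calibration(n); print(n,c)
E
```

```text
0.0 [0.19696438 0.59253466 0.19154508] [-5.01881695e-01 -3.10113292e+00  2.50362330e-03] [0.77879828 0.33963164 0.64710899] 1.0008004827322297 -0.0188
top {'fov_y': 56.725486347473506, 'cx': 252.34109986507846, 'cy': 183.76502540630733, 'pose': array([[ 0.02827742,  0.9863777 , -0.1620476 ,  0.41111254],
       [-0.99959875,  0.02817088, -0.00295559, -0.03680409],
       [ 0.00164969,  0.16206615,  0.98677852,  0.96959701],
       [ 0.        ,  0.        ,  0.        ,  1.        ]])}
side {'fov_y': 54.74856636015049, 'cx': 256.7435534228429, 'cy': 190.12472546116592, 'pose': array([[-0.98795915,  0.07336632, -0.13621342,  0.41207029],
       [-0.15343367, -0.35154107,  0.92351339,  0.90111789],
       [ 0.01987017,  0.93329323,  0.35856508,  0.43012477],
       [ 0.        ,  0.        ,  0.        ,  1.        ]])}
```

View pics/top0.png

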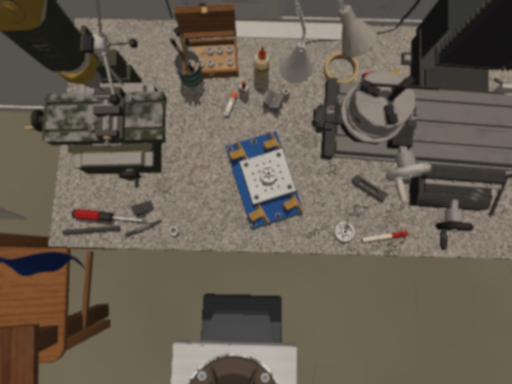

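View pics/side0.png

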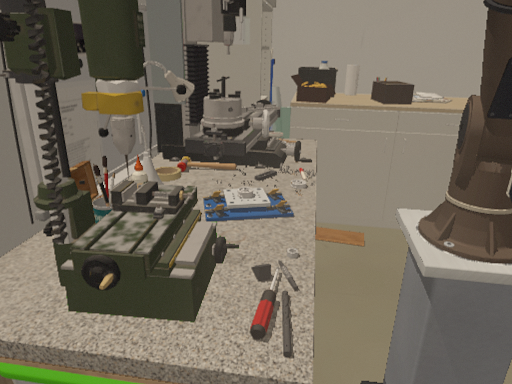

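The top view shows the jig at about (265,180), turned roughly 15°, and the bystanders are well away from it. I'll zoom in.

```bash
python3 - <<'E'
import cv2
i=cv2.imread('pics/top0.png')[125:235,215:315]
cv2.imwrite('pics/crop.png',cv2.resize(i,None,fx=5.4,fy=5.4,interpolation=cv2.INTER_CUBIC))
E
```

```text
(no output)
```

View pics/crop.png

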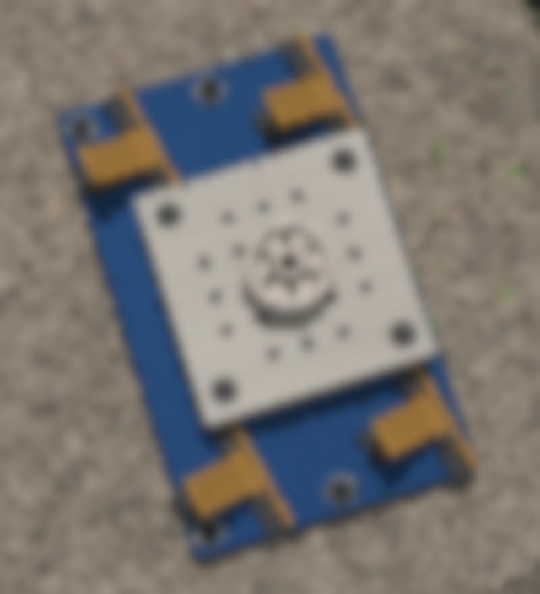

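The crop shows the plate marks at (168,215), (344,160), (402,333) and (224,390). All four leaves rise toward the image left, which is base +y, so base +x points up the image. That matches the plate being offset toward the right edge.

```bash
cat > h.py <<'E'
import numpy as np
from cell import readout, vision, arm
def ray(name,uv,z,c=None):
    c=c or vision.calibration(name); f=192/np.tan(np.radians(c['fov_y']/2)); P=c['pose']
    d=P[:3,:3]@np.array([(uv[0]-c['cx'])/f,-(uv[1]-c['cy'])/f,-1]); o=P[:3,3]
    return o+d*(z-o[2])/d[2]
LOC={'c1':(46,-56,36),'c2':(-46,-56,36),'c3':(46,36,36),'c4':(-46,36,36),
 's1':(86,-56+21.4,38),'s2':(-86,-56+21.4,38),'s3':(86,36+21.4,38),'s4':(-86,36+21.4,38)}
def fit(W):  # world xy of c1..c4
    L=np.array([LOC['c%d'%i][:2] for i in(1,2,3,4)])/1e3; W=np.array(W)
    l=L-L.mean(0); w=W-W.mean(0)
    a=np.arctan2((l[:,0]*w[:,1]-l[:,1]*w[:,0]).sum(),(l*w).sum())
    R=np.array([[np.cos(a),-np.sin(a)],[np.sin(a),np.cos(a)]])
    t=W.mean(0)-R@L.mean(0); print('yaw',a,'t',t,'res mm',((L@R.T+t-W)*1e3).round(1).tolist())
    return a,R,t
def show(R,t):
    for k,v in LOC.items(): print(k,((R@np.array(v[:2])/1e3+t)*1e3).round(1))
E
python3 - <<'E'
from h import *
px=[(344,160),(402,333),(168,215),(224,390)]
a,R,t=fit([ray('top',((u+.5)/5.4-.5+215,(v+.5)/5.4-.5+125),.036)[:2] for u,v in px]); show(R,t)
for n,p,z in[('vice front',(160,170),.1),('handle',(130,180),.1),('vice top',(160,95),.15),('screwdr',(140,220),0),('clamp',(352,178),0)]: print(n,ray('top',p,z).round(3))
s=readout.observe(); from scipy.spatial.transform import Rotation as Ro
print(Ro.from_rotvec(s['ee_rot']).as_matrix().round(3))
E
```

```text
yaw 0.3364869911008042 t [ 0.58518524 -0.06380139] res mm [[-0.1, 0.2], [-0.2, -0.2], [0.2, 0.1], [0.1, -0.1]]
c1 [ 647.1 -101.5]
c2 [ 560.3 -131.8]
c3 [616.7 -14.6]
c4 [529.9 -45. ]
s1 [677.8 -68.1]
s2 [ 515.4 -124.9]
s3 [647.4  18.8]
s4 [485.1 -38. ]
vice front [0.582 0.197 0.1  ]
handle [0.555 0.269 0.1  ]
vice top [0.758 0.197 0.15 ]
screwdr [0.462 0.268 0.   ]
clamp [ 0.594 -0.31   0.   ]
[[-0.949  0.315 -0.   ]
 [ 0.315  0.949 -0.001]
 [-0.    -0.001 -1.   ]]
```

Call:
carry_out(increments=[19,-37,0,0,0,0.082,19,-37,0,0,0,0.082,19,-37,0,0,0,0.082,19,-37,0,0,0,0.082,19,-37,0,0,0,0.082,19,-37,0,0,0,0.082,19,-37,0,0,0,0.082,19,-37,0,0,0,0.082,18,-34,-4,0,0,0,18,-34,-4,0,0,0,18,-34,-4,0,0,0,18,-34,-4,0,0,0,18,-34,-4,0,0,0,18,-34,-4,0,0,0,18,-34,-4,0,0,0,18,-34,-4,0,0,0,18,-34,-4,0,0,0,18,-34,-4,0,0,0], grip=1)

```text
clock: 2.35
position: [0.5293, -0.044, 0.152]
ee_rot: [0.524, -3.097, -0.0]
force: [-0.3, 0.5, 0.7]
width: 0.003
gripper_force: 0.0
```

```bash
python3 - <<'E'
from h import *; import cv2
from scipy.spatial.transform import Rotation as Ro
s=readout.observe(); print(s['clock'],s['position'],Ro.from_rotvec(s['ee_rot']).as_matrix().round(3).tolist(),s['force'],s['width'])
c=vision.calibration('wrist'); np.save('w1.npy',c,allow_pickle=True)
cv2.imwrite('pics/w1.png',vision.get_image('wrist')[:,:,::-1])
E
```

```text
2.35 [ 0.52933702 -0.04395697  0.15197542] [[-0.944, -0.329, -0.0], [-0.329, 0.944, 0.0], [0.0, 0.0, -1.0]] [-0.25482701  0.53583597  0.67317534] 0.003157053672604551
```

View pics/w1.png

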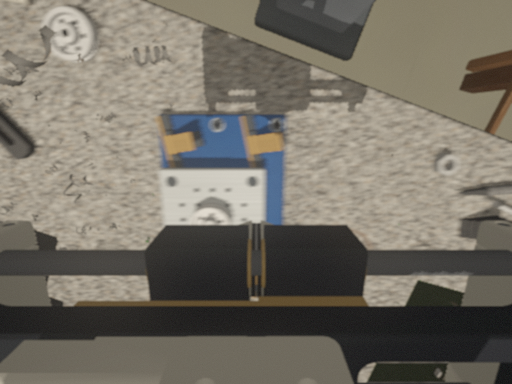

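The wrist view shows mark c2 at (172,182), mark c4 at (257,182), and the two -x leaves at (180,143) and (265,143). I'll check these against the fit.

```bash
python3 - <<'E'
from h import *
c=np.load('w1.npy',allow_pickle=True).item()
for p in[(172,182),(257,182)]: print(ray('wrist',p,.036,c).round(4))
for p in[(180,143),(265,143)]: print(ray('wrist',p,.036,c).round(4))
E
```

```text
[ 0.5594 -0.133   0.036 ]
[ 0.5276 -0.0416  0.036 ]
[ 0.514  -0.1359  0.036 ]
[ 0.4833 -0.0478  0.036 ]
```

The two agree within 3 mm. I'll press c4 first, descending close and then feeling in 1 mm steps.

Call:
carry_out(increments=[0,0,-30,0,0,0,0,0,-30,0,0,0,0,0,-30,0,0,0,0,0,-20,0,0,0,0,0,-2,0,0,0,0,0,0,0,0,0,0,0,-2,0,0,0,0,0,-1,0,0,0])

```text
clock: 3.4
position: [0.5295, -0.0428, 0.0379]
ee_rot: [-0.524, 3.097, -0.0]
force: [1.3, -0.6, -0.5]
width: 0.007
gripper_force: 0.0
```

Call:
carry_out(increments=[0,0,-1,0,0,0,0,0,0,0,0,0])

```text
clock: 3.65
position: [0.5291, -0.0429, 0.0364]
ee_rot: [-0.524, 3.098, 0.0]
force: [0.7, 0.4, -0.4]
width: -0.001
gripper_force: 0.0
```

Call:
carry_out(increments=[0,0,-1,0,0,0,0,0,0,0,0,0])

```text
clock: 3.9
position: [0.5291, -0.0429, 0.0353]
ee_rot: [0.524, -3.097, -0.0]
force: [-0.6, 0.6, 0.1]
width: 0.006
gripper_force: 0.0
```

Call:
carry_out(increments=[0,0,-1,0,0,0,0,0,0,0,0,0])

```text
clock: 4.15
position: [0.5291, -0.0428, 0.0343]
ee_rot: [0.524, -3.097, -0.0]
force: [-0.6, -0.2, 0.1]
width: 0.007
gripper_force: 0.0
```

Call:
carry_out(increments=[0,0,-1,0,0,0,0,0,0,0,0,0])

```text
clock: 4.4
position: [0.529, -0.0429, 0.0332]
ee_rot: [0.524, -3.097, -0.0]
force: [-0.3, -1.1, -0.6]
width: 0.008
gripper_force: 0.0
```

Call:
carry_out(increments=[0,0,-1,0,0,0,0,0,0,0,0,0])

```text
clock: 4.65
position: [0.529, -0.0429, 0.0322]
ee_rot: [0.524, -3.097, -0.0]
force: [0.0, -0.1, -0.1]
width: 0.006
gripper_force: 0.0
```

Call:
carry_out(increments=[0,0,-1,0,0,0,0,0,0,0,0,0])

```text
clock: 4.9
position: [0.529, -0.0429, 0.0313]
ee_rot: [0.524, -3.097, -0.0]
force: [1.0, -0.9, -0.1]
width: 0.005
gripper_force: 0.0
```

There is still no contact at z=31 mm, so I'll look before pressing further.

```bash
python3 - <<'E'
from h import *; import cv2
a=vision.get_image('wrist')[:,:,::-1]; b=vision.get_image('side')[:,:,::-1]
b=cv2.resize(b[150:230,180:310],(650,400),interpolation=cv2.INTER_CUBIC)
a=cv2.resize(a[60:320,60:460],(300,195))
o=np.zeros((595,650,3),np.uint8); o[:400]=b; o[400:,:300]=a
cv2.imwrite('pics/p1.png',o); print(readout.observe()['force'])
E
```

```text
[ 0.74125856 -0.18176321 -0.55075241]
```

View pics/p1.png

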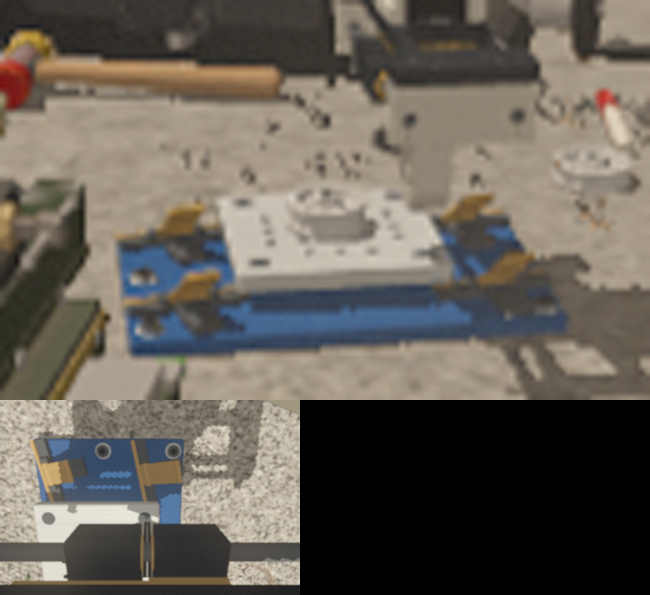

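```bash
python3 - <<'E'
from h import *; import cv2
def proj(n,X):
    c=vision.calibration(n); f=192/np.tan(np.radians(c['fov_y']/2)); P=c['pose']
    q=P[:3,:3].T@(np.array(X)-P[:3,3]); return np.array([c['cx']+f*q[0]/-q[2],c['cy']-f*q[1]/-q[2]])
T=readout.observe()['position']
out=[]
for n,s in(('side',12),('wrist',4)):
    im=vision.get_image(n)[:,:,::-1].copy(); p=proj(n,T); q=proj(n,[.530,-.045,.036]); print(n,p,q)
    w=int(390/s/2); u,v=p.round().astype(int); cr=im[v-w:v+w,u-w:u+w]; cr=cv2.resize(cr,(390,390),interpolation=cv2.INTER_CUBIC)
    for r,col in((p,(0,0,255)),(q,(0,255,0))): cv2.circle(cr,tuple(int(x) for x in (r-[u-w,v-w]+.5)*390/(2*w)),3,col,1)
    out.append(cr)
cv2.imwrite('pics/p2.png',np.hstack(out))
E
```

```text
side [264.40608278 201.54928979] [264.23265235 199.68426105]
wrist [253.90476979 218.30143508] [250.65428767 220.76743042]
```

View pics/p2.png

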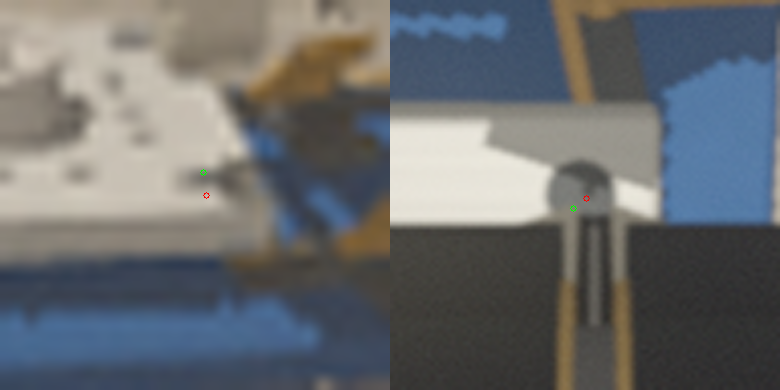

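The side view shows the fingertips ending about 28 mm above where the TCP projects, near row 192 against 201. The visible contact point is therefore higher than the reported TCP. I'll keep descending by feel in small steps.

Call:
carry_out(increments=[0,0,-2,0,0,0,0,0,-2,0,0,0])

```text
clock: 5.35
position: [0.5291, -0.0428, 0.0272]
ee_rot: [0.524, -3.098, -0.0]
force: [0.7, -0.4, 0.5]
width: 0.006
gripper_force: 0.0
```

Call:
carry_out(increments=[0,0,-2,0,0,0,0,0,0,0,0,0])

```text
clock: 5.6
position: [0.5289, -0.0429, 0.0251]
ee_rot: [0.524, -3.097, -0.0]
force: [-0.1, -0.2, 0.6]
width: 0.0
gripper_force: 0.0
```

Call:
carry_out(increments=[0,0,-2,0,0,0,0,0,0,0,0,0])

```text
clock: 5.85
position: [0.529, -0.0429, 0.0232]
ee_rot: [0.524, -3.097, -0.0]
force: [0.9, 0.6, 0.2]
width: 0.005
gripper_force: 0.0
```

Call:
carry_out(increments=[0,0,-2,0,0,0,0,0,0,0,0,0])

```text
clock: 6.1
position: [0.529, -0.0429, 0.0212]
ee_rot: [0.524, -3.097, -0.0]
force: [-0.3, -0.2, 0.4]
width: 0.001
gripper_force: 0.0
```

Call:
carry_out(increments=[0,0,-2,0,0,0,0,0,0,0,0,0])

```text
clock: 6.35
position: [0.529, -0.0429, 0.0192]
ee_rot: [0.524, -3.097, -0.0]
force: [-0.3, -0.2, 0.3]
width: -0.002
gripper_force: 0.0
```

```bash
python3 - <<'E'
from h import *; import cv2
T=readout.observe(); print(T['position'],T['force'])
s=cv2.resize(vision.get_image('side')[165:225,215:305,::-1],(780,520),interpolation=cv2.INTER_CUBIC)
cv2.imwrite('pics/p3.png',s)
E
```

```text
[ 0.52898256 -0.04285359  0.01918792] [-0.33189411 -0.24990357  0.28819361]
```

View pics/p3.png

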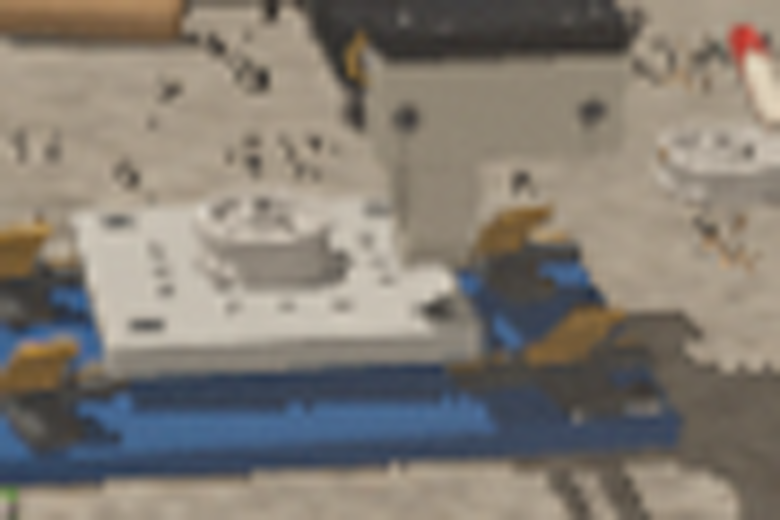

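Tip at (435,260) is still about 15 mm above mark c4 at (435,308). I'll continue down.

Call:
carry_out(increments=[0,0,-3,0,0,0,0,0,-3,0,0,0,0,0,0,0,0,0])

```text
clock: 6.78
position: [0.5288, -0.0429, 0.013]
ee_rot: [0.524, -3.097, -0.0]
force: [-0.4, 0.4, -1.2]
width: 0.003
gripper_force: 0.0
```

Call:
carry_out(increments=[0,0,-2,0,0,0,0,0,0,0,0,0])

```text
clock: 7.02
position: [0.529, -0.0429, 0.0112]
ee_rot: [0.524, -3.097, -0.0]
force: [-0.7, 0.2, 0.2]
width: 0.004
gripper_force: 0.0
```

Call:
carry_out(increments=[0,0,-2,0,0,0,0,0,0,0,0,0])

```text
clock: 7.28
position: [0.529, -0.0429, 0.0092]
ee_rot: [0.524, -3.097, -0.0]
force: [0.3, -0.7, -0.7]
width: 0.006
gripper_force: 0.0
```

Call:
carry_out(increments=[0,0,-1,0,0,0,0,0,0,0,0,0])

```text
clock: 7.52
position: [0.5291, -0.0429, 0.0083]
ee_rot: [0.524, -3.098, -0.0]
force: [0.5, 0.4, 0.4]
width: 0.003
gripper_force: 0.0
```

Call:
carry_out(increments=[0,0,-1,0,0,0,0,0,0,0,0,0])

```text
clock: 7.78
position: [0.5291, -0.0429, 0.0073]
ee_rot: [0.524, -3.098, -0.0]
force: [-0.3, -0.0, -0.6]
width: 0.006
gripper_force: 0.0
```

Call:
carry_out(increments=[0,0,-1,0,0,0,0,0,0,0,0,0])

```text
clock: 8.02
position: [0.5291, -0.0429, 0.0063]
ee_rot: [0.524, -3.097, -0.0]
force: [-1.1, -0.7, 0.2]
width: 0.004
gripper_force: 0.0
```

Call:
carry_out(increments=[0,0,-1,0,0,0,0,0,0,0,0,0])

```text
clock: 8.28
position: [0.529, -0.0429, 0.0053]
ee_rot: [0.524, -3.097, -0.0]
force: [-0.2, 0.4, 0.6]
width: 0.003
gripper_force: 0.0
```

Call:
carry_out(increments=[0,0,-1,0,0,0,0,0,0,0,0,0])

```text
clock: 8.52
position: [0.529, -0.0429, 0.0043]
ee_rot: [0.524, -3.097, -0.0]
force: [0.6, -0.3, -0.1]
width: 0.002
gripper_force: 0.0
```

Call:
carry_out(increments=[0,0,-1,0,0,0,0,0,0,0,0,0])

```text
clock: 8.78
position: [0.5291, -0.0429, 0.0033]
ee_rot: [0.524, -3.097, -0.0]
force: [-0.7, -0.0, -0.4]
width: 0.005
gripper_force: 0.0
```

Call:
carry_out(increments=[0,0,-1,0,0,0,0,0,0,0,0,0])

```text
clock: 9.02
position: [0.5291, -0.0429, 0.0023]
ee_rot: [0.524, -3.097, -0.0]
force: [0.6, 0.3, -0.3]
width: 0.005
gripper_force: 0.0
```

Call:
carry_out(increments=[0,0,-1,0,0,0,0,0,0,0,0,0])

```text
clock: 9.28
position: [0.5292, -0.0428, 0.0019]
ee_rot: [-0.524, 3.097, 0.0]
force: [-2.3, 0.0, 7.6]
width: 0.007
gripper_force: 4.0
```

```bash
python3 - <<'E'
from h import *; import cv2
T=readout.observe(); print(T['position'],T['force'],T['ft_torque'])
s=cv2.resize(vision.get_image('side')[165:225,225:305,::-1],(400,300),interpolation=cv2.INTER_CUBIC)
w=cv2.resize(vision.get_image('wrist')[130:280,150:350,::-1],(400,300),interpolation=cv2.INTER_CUBIC)
cv2.imwrite('pics/p4.png',np.hstack([s,w]))
E
```

```text
[ 0.5291843  -0.04281083  0.00185789] [-2.28714217  0.01361867  7.58833284] [ 0.13377253  0.52095021 -0.00151589]
```

View pics/p4.png

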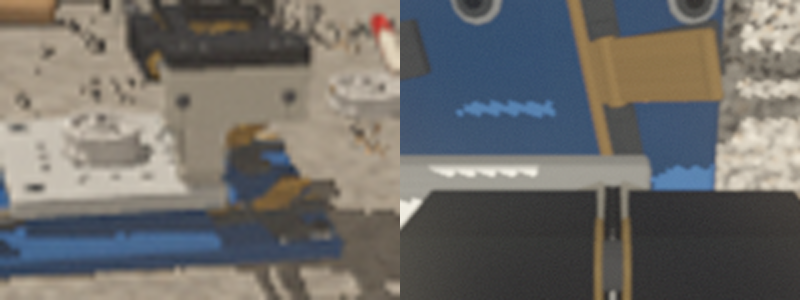

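It touched c4 at TCP z≈2.2 mm, so the real tip sits about 34 mm above the reported TCP. Under 7.6 N it gave less than 0.5 mm, so c4 is sound. Next is c3.

Call:
carry_out(increments=[0,0,8,0,0,0,0,0,7,0,0,0,29,10,0,0,0,0,29,10,0,0,0,0,29,10,0,0,0,0,0,0,0,0,0,0,0,0,-6,0,0,0,0,0,-5,0,0,0,0,0,0,0,0,0])

```text
clock: 10.5
position: [0.615, -0.0133, 0.0048]
ee_rot: [0.523, -3.096, -0.0]
force: [-0.4, -0.8, 0.2]
width: 0.004
gripper_force: 0.0
```

Call:
carry_out(increments=[0,0,-1,0,0,0,0,0,0,0,0,0])

```text
clock: 10.75
position: [0.6161, -0.013, 0.0044]
ee_rot: [-0.524, 3.098, 0.0]
force: [0.6, 0.1, -0.3]
width: 0.001
gripper_force: 0.0
```

Call:
carry_out(increments=[0,0,-1,0,0,0,0,0,0,0,0,0])

```text
clock: 11.0
position: [0.6161, -0.0129, 0.0033]
ee_rot: [0.524, -3.098, -0.0]
force: [0.7, -0.1, -0.3]
width: 0.004
gripper_force: 0.0
```

Call:
carry_out(increments=[0,0,-1,0,0,0,0,0,0,0,0,0])

```text
clock: 11.25
position: [0.616, -0.0129, 0.0022]
ee_rot: [0.524, -3.097, -0.0]
force: [0.7, -0.4, -0.2]
width: 0.003
gripper_force: 0.0
```

Call:
carry_out(increments=[0,0,-1,0,0,0,0,0,0,0,0,0])

```text
clock: 11.5
position: [0.6162, -0.0128, 0.0014]
ee_rot: [-0.524, 3.097, 0.0]
force: [1.1, 0.7, 0.4]
width: 0.011
gripper_force: 0.5
```

Call:
carry_out(increments=[0,0,-1,0,0,0,0,0,0,0,0,0])

```text
clock: 11.75
position: [0.6163, -0.0127, 0.0004]
ee_rot: [-0.524, 3.097, 0.0]
force: [0.3, 1.0, 2.4]
width: 0.006
gripper_force: 1.1
```

Call:
carry_out(increments=[0,0,-1,0,0,0,0,0,0,0,0,0])

```text
clock: 12.0
position: [0.6164, -0.0126, -0.0005]
ee_rot: [-0.524, 3.097, 0.0]
force: [-0.2, 1.9, 3.7]
width: 0.006
gripper_force: 1.9
```

Call:
carry_out(increments=[0,0,-1,0,0,0,0,0,0,0,0,0])

```text
clock: 12.25
position: [0.6164, -0.0125, -0.0015]
ee_rot: [-0.524, 3.097, 0.001]
force: [0.6, 1.7, 5.6]
width: 0.003
gripper_force: 2.6
```

Call:
carry_out(increments=[0,0,-1,0,0,0,0,0,0,0,0,0])

```text
clock: 12.5
position: [0.6165, -0.0124, -0.0021]
ee_rot: [-0.524, 3.097, 0.001]
force: [-0.4, 3.3, 8.9]
width: 0.003
gripper_force: 4.4
```

c3 sank about 3.5 mm at 5.6 N and then stiffened, so it is the rocking corner. Now I'll press shim 3.

Call:
carry_out(increments=[0,0,10,0,0,0,0,0,10,0,0,0,0,0,8,0,0,0,15,17,0,0,0,0,16,16,0,0,0,0,0,0,0,0,0,0,0,0,-8,0,0,0,0,0,-6,0,0,0,0,0,0,0,0,0])

```text
clock: 13.62
position: [0.6461, 0.0194, 0.0105]
ee_rot: [0.522, -3.096, 0.0]
force: [0.0, 0.0, -0.7]
width: 0.004
gripper_force: 0.0
```

Call:
carry_out(increments=[0,0,-2,0,0,0,0,0,-2,0,0,0,0,0,-2,0,0,0])

```text
clock: 14.0
position: [0.6475, 0.02, 0.0057]
ee_rot: [-0.524, 3.097, -0.0]
force: [-0.0, -0.7, 4.4]
width: 0.004
gripper_force: 1.6
```

Call:
carry_out(increments=[0,0,-2,0,0,0,0,0,-2,0,0,0])

```text
clock: 14.25
position: [0.6474, 0.0203, 0.0015]
ee_rot: [-0.524, 3.097, 0.0]
force: [-0.2, 0.3, 5.2]
width: 0.007
gripper_force: 1.8
```

Call:
carry_out(increments=[0,0,-2,0,0,0,0,0,-2,0,0,0])

```text
clock: 14.5
position: [0.6472, 0.0204, -0.0027]
ee_rot: [-0.524, 3.097, 0.001]
force: [-0.2, 1.7, 4.0]
width: 0.005
gripper_force: 1.9
```

The leaf is moving down under about 4–5 N.

Call:
carry_out(increments=[0,0,-2,0,0,0,0,0,-2,0,0,0])

```text
clock: 14.75
position: [0.647, 0.0204, -0.0068]
ee_rot: [0.524, -3.097, -0.001]
force: [-1.2, 2.2, 4.7]
width: 0.003
gripper_force: 2.1
```

Call:
carry_out(increments=[0,0,-2,0,0,0,0,0,0,0,0,0])

```text
clock: 15.0
position: [0.6469, 0.0202, -0.009]
ee_rot: [0.524, -3.097, -0.0]
force: [0.0, 0.9, 1.6]
width: 0.008
gripper_force: 0.6
```

Call:
carry_out(increments=[0,0,-2,0,0,0,0,0,0,0,0,0])

```text
clock: 15.25
position: [0.6469, 0.0201, -0.0109]
ee_rot: [0.524, -3.097, 0.0]
force: [-0.1, 0.4, 1.7]
width: 0.008
gripper_force: 0.8
```

Call:
carry_out(increments=[0,0,-1,0,0,0,0,0,0,0,0,0])

```text
clock: 15.5
position: [0.6469, 0.0201, -0.0118]
ee_rot: [0.524, -3.097, -0.0]
force: [-0.7, 1.2, 2.4]
width: 0.006
gripper_force: 1.4
```

Call:
carry_out(increments=[0,0,-1,0,0,0,0,0,0,0,0,0])

```text
clock: 15.75
position: [0.6469, 0.0202, -0.0126]
ee_rot: [0.524, -3.097, -0.0]
force: [-2.7, 2.0, 4.9]
width: 0.006
gripper_force: 2.7
```

Call:
carry_out(increments=[0,0,-1,0,0,0,0,0,0,0,0,0])

```text
clock: 16.0
position: [0.647, 0.0202, -0.0128]
ee_rot: [-0.524, 3.097, 0.001]
force: [-5.4, 1.9, 13.1]
width: 0.004
gripper_force: 6.7
```

Call:
carry_out(increments=[0,0,-1,0,0,0,0,0,0,0,0,0])

```text
clock: 16.25
position: [0.6471, 0.0202, -0.013]
ee_rot: [-0.524, 3.097, 0.001]
force: [-8.7, 1.2, 21.1]
width: 0.002
gripper_force: 10.7
```

Call:
carry_out(increments=[0,0,10,0,0,0,0,0,15,0,0,0,0,0,20,0,0,0,0,0,30,0,0,0,-10,0,30,0,0,0,-35,0,30,0,0,0,-35,0,20,0,0,0,-35,0,0,0,0,0,-35,0,0,0,0,0,-35,0,0,0,0,0,-35,0,0,0,0,0,-25,0,0,0,0,0,0,0,0,0,0,0,0,0,0,0,0,0])

```text
clock: 18.0
position: [0.4033, 0.0202, 0.1412]
ee_rot: [-0.523, 3.095, 0.0]
force: [-0.1, 0.5, 0.6]
width: 0.002
gripper_force: 0.0
```

```bash
python3 - <<'E'
from h import *; import cv2
T=readout.observe(); print(T['clock'],T['position'],T['force'])
s=cv2.resize(vision.get_image('side')[170:225,195:300,::-1],(420,220),interpolation=cv2.INTER_CUBIC)
w=cv2.resize(vision.get_image('top')[120:235,215:315,::-1],(350,402),interpolation=cv2.INTER_CUBIC)
o=np.zeros((402,770,3),np.uint8);o[:220,:420]=s;o[:,420:]=w
cv2.imwrite('pics/p5.png',o)
E
```

```text
18.0 [0.40334501 0.02018512 0.14118642] [-0.13114814  0.46632201  0.60056646]
```

View pics/p5.png

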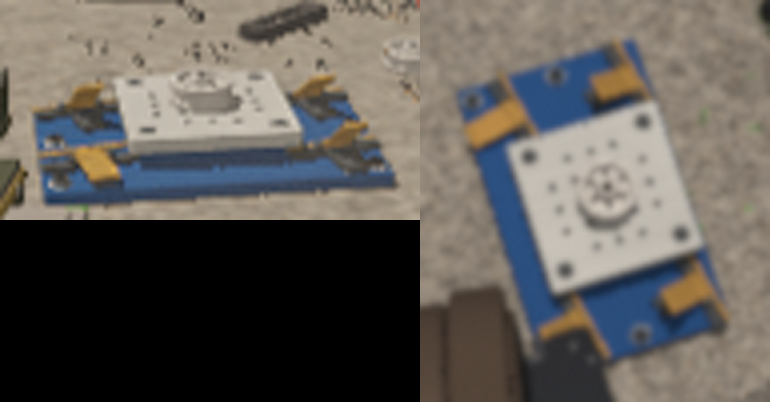

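The side view shows leaf 3 lying flat at (98,163). The other three leaves are up, the hub is in place, and the arm is clear.

```bash
python3 -c "
from cell import arm; print(arm.sign_off())"
```

```text
the job is handed in; nothing more can be done
None
```

I pressed corners 4 and 3: corner 4 was sound and corner 3 rocked (about 3.5 mm at 5.6 N), so I pressed its shim flat and left the other three up, the hub in place and the arm clear, then handed the job in at about 18 s; corners 1 and 2 weren't pressed and corner 3 wasn't re-pressed after shimming.

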